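# Close the flattening press with the pin wrench

## Robot

A 7-joint arm with a two-finger parallel gripper is mounted at the origin on the work surface. World frame = base frame: x ahead of the robot, y to its left, z up, the work surface at z = 0. Lengths are in m, angles in rad, forces in N, time in s.
With the tool pointing down it reaches from about 0.4 to 0.85 m from the base axis. Payload 10.4 kg.
Tool frame: the origin (TCP) lies midway between the tips of the shut fingers; the grasp point (between the pads) lies 19 mm behind it; z points along the fingers, y is the line along which they close (so a half turn about z gives the same grasp; the last joint's range is limited). The gripper opens to 87 mm and grips with 3 to 60 N. Pads are 19 mm wide; open, the fingers measure 117 mm over their backs; the gripper's body (75 mm by 190 mm) begins 51 mm behind the grasp point.
Start: joints at [-1.368, 0.332, -0.065, 1.46, 0.022, 1.35, -0.088], TCP at [0.14, 0.609, 0.223] pointing down, gripper open.
Joint ranges: [-2.6, 2.6], [-0.5, 2.12], [-1.47, 1.34], [0.16, 2.42], [-1.27, 4.41], [0.06, 2.06], [-2.6, 2.6]. Speed limits (rad/s): [2.22, 2.22, 2.79, 2.79, 3.14, 3.14, 3.14].

## Interface

Orientations are given as a unit quaternion [x, y, z, w].
In Python, from bench import r gives the robot as it stands.
- The arm moves only by the tool arm_command, never from a script. Its arguments are lists of equal length, an entry for each row: "xyz": the shift along the world's x, y, z in m, a list of three; "rot": the turn, a rotation vector about the world's x, y, z in rad, a list of three. In form: {"xyz": [[tx, ty, tz], ...], "rot": [[ax, ay, az], ...]}. A call has 1 to 20 rows; each row is the pose to reach, as a shift and turn from the pose commanded when the call began; what a row does not reach only later rows make up. A row lasts 1/12 s, in which the tool goes at most 41.7 mm and 7.16 degrees, less where a joint would pass 70% of its speed; a pose out of reach is approached as far as the arm can. A call with a gripper value outside its range is refused whole. "grip" is the opening, from 0 (shut) to 1 (fully open), set as the call begins (left out, the last holds). The fingers move at their own pace and stop on an object; "squeeze" is the grip in N (left out, the last holds). Time passes only in rows, so rows that repeat a pose let the fingers close. It gives the time, the measured TCP pose, the force, the opening and the grip force at its end, in the units of the state.
- r.read_state(): the state, without advancing time (a new reading comes with each control period).
- r.camera(name): name is "scene" or "top" or "wrist"; returns the picture (480x640x3 uint8, red, green, blue); there is no depth.
- r.camera_model(name): a dict with "fx", "fy", "cx", "cy" (pixels), "T" (4x4, takes a point from camera to world coordinates). Camera axes: x right, y up, looking along -z (the intrinsics and any distortion apply to the point x, -y, -z); pixel columns grow to the right and rows downward; lengths in m; the calibration is good to about 2 mm. A picture is of the moment at which its call begins: read the wrist's pose just before it. camera_model takes no time and is no camera call; for the wrist camera it gives the pose at the moment of the call.
- r.close_job(): hands the job in; it is judged then, once.
Trained networks look in the newest picture that a camera, given by its name, has taken for a name from the list of things; names that differ only in an ending like _2 or _b are one class to them, and where a whole thing is asked for, a point or a joint stands for the part that bears it (a point fixed in the world has none). Each returns a list of dicts, best first, with "conf" (0 to 1); they miss things now and then, are a little off and sometimes report something else, mostly with a low value. They report only what shows in the picture. A call takes as long as a camera call.
- r.look_for(label, camera): "at" ([x, y, z] in m, in the coordinates of the camera as it stood for that picture, good to about 4 mm: the middle of the surface that is visible of it).
- r.spot_point(label, camera): "at" ([x, y, z] in m, in the coordinates of the camera as it stood for that picture, good to about 4 mm: a listed point, or the origin of a listed thing).
The state is a dict: "time": time; "joint_positions": joint angles; "joint_vel": joint speeds; "joint_torque": joint torques, N m; "ee_pos": TCP position; "eef_rot": TCP orientation; "ft_force": force on the tool from outside, world axes, zero at the start; "torque": the same for the moment, N m; "width": finger opening in m; "grip_force": force on a finger pad.
Only numpy, scipy, OpenCV 4.12 (cv2) and the standard library are available. Lean on these libraries where they do the work, as an engineer would, in place of code of your own. Each camera call takes 0.05 s, during which the arm holds its last target. There are 200 camera calls.

## Task

The print flattening press is still open: take the blue-handled pin wrench from the grey mat, drop its two pins over the brass nut between the press's blue cheeks, and turn the nut clockwise (seen from above) until its red pointer is at the green mark. The cheeks leave room for only a short swing, so lift the wrench off, swing it back and set it down again for the next stroke. Turn the nut with the wrench only, keep the gripper off the press, leave the orange socket wrench alone, and at the end lay the pin wrench back down where you found it.

Things in the scene. Friction and masses are not known exactly. Their poses are not given: they have to be found in the camera images.
- pin_wrench: Pin wrench, about 0.3 kg, lying on a 3 mm grey mat. Blue grip 24 wide, 26 high, from its x = -65 to -200 mm: hold across it near x = -130. Steel bar 22 wide (z 18 to 26) from grip to x = +43. Two 10 mm steel pins point down from the bar at x = +32 and -32 (brass dots above them), z 18 to 0. Origin: midway between the pins, at the level of pin tips and grip underside. x from grip to head, z up.
- socket_wrench: The other wrench on the mat, not needed: orange grip of the same size, round dark steel head 52 mm across. Origin under the head's centre, x from grip to head. Roughly parallel to the pin wrench, 110 to 210 mm beside it; which of the two lies on the left varies.
- press: Grey and blue press, fixed. Origin at table height on the upright axis of its brass nut; handle goes out along its -x (towards the robot). Base 25 mm high, x -60 to 240, y -125 to 125. Blue cheeks 80 high, at y 72 to 86 (x -60 to 60) and y -75 to -89 (x -45 to 60): the seated handle can swing from 50 degrees anticlockwise to 42 clockwise of -x. Boards behind (x over 67) 71 high.
- clamp_nut (a joint): Turning of the nut, rad: 0 = red pointer at the green mark (100 degrees clockwise from the press's -x, on base and cheek top), starts -1.95 to -1.54, grows clockwise (from above). Friction 0.2 N m; it stays where left. Six 9 mm wide lugs, one under the pointer: with the nut at q they lie q + 40, 100, 160.. degrees clockwise from -x, handle over a gap: at q + 10 + 60 k degrees.
- nut_top (a point): Centre of the top of the nut, 63 mm above the table, at the height of the lug tops. Lugs 22 high reach 42 mm from the axis, hub radius 12; flange below. The wrench's pins drop into two gaps facing each other: seated, the bar lies on the lugs, the wrench origin is 18 mm below this point, and the handle has about 12 degrees of play each way before the pins push a lug. Lift it 21 mm to clear.

How it is judged:
On the way, in this order (a step that is already met when the one before it is completed fails the run):
1. the pin wrench sits on the nut, its pins down between the lugs (horizontal distance between pin_wrench and press below 0.02 m and z of pin_wrench in the frame of press below 0.055 m), for 0.1 s.
2. the nut is turned until the pointer is at the mark, within 12 degrees, the wrench still on it (value of joint clamp_nut between -0.21 and 0.21 rad and horizontal distance between pin_wrench and press below 0.02 m and z of pin_wrench in the frame of press below 0.058 m), for 0.1 s.
At the end, for the whole second after the job is handed in: The red pointer is within 12 degrees (0.21 rad) of the green mark, and the pin wrench lies flat, pins down and at rest on the mat, its origin within 60 mm of where it lay at the start (value of joint clamp_nut between -0.21 and 0.21 rad and distance of pin_wrench from where it was at the start of the episode below 0.06 m and height (world z) of pin_wrench below 0.012 m and angle between pin_wrench's own z axis and vertical below 0.1 rad and linear speed of pin_wrench below 0.02 m/s); the robot touches nothing.
It fails at once if the gripper presses on the press or its nut with more than 5 N (contact force between any of the fingers, the arm and press above 5 N).
It fails at once if the orange socket wrench is moved by more than 30 mm (distance of socket_wrench from where it was at the start of the episode above 0.03 m).
It also fails if it takes over 54 s, if anything falls off the work surface, if the arm or the gripper's body presses on something with over 40 N, if the wrist force passes 120 N, or if a joint passes its speed limit or range.

## Working session

There is one attempt and no reset: what is moved stays moved. The work goes in short steps, Python scripts to look and compute and a tool call to move; the robot and the scene stay as the last step left them, time stands still between calls to the robot, and variables do not carry over. Pictures are saved under pics/ and viewed, at most 10 in all, crops included, and the job is handed in when it is done.

Besides the shell and the picture viewer there is one more tool, called after "Call:" as a command line: name --argument value ..., lists and objects as JSON in quotes. arm_command: Moves the arm, as the interface text tells. Its arguments: {"type":"object","properties":{"xyz":{"type":"array"},"rot":{"type":"array"},"grip":{"type":"number"},"squeeze":{"type":"number"}},"required":["xyz","rot"]}

```bash
mkdir -p pics; cat > h.py <<'E'
import numpy as np, cv2
from bench import r
def w(T,p): return (np.array(T)@np.r_[p,1])[:3]
def find(cam,labels):
    T=r.camera_model(cam)["T"]
    for l in labels:
        for f in ("spot_point","look_for"):
            try: print(cam,f,l,[(np.round(w(T,d["at"]),4).tolist(),round(d["conf"],2)) for d in getattr(r,f)(l,cam)[:3]])
            except Exception as e: print(f,l,e)
def snap(cam,name):
    im=r.camera(cam); cv2.imwrite("pics/"+name,im[:,:,::-1]); return im
def ray(cam,u,v,z):
    m=r.camera_model(cam);T=np.array(m["T"])
    d=T[:3,:3]@np.array([(u-m["cx"])/m["fx"],-(v-m["cy"])/m["fy"],-1]);o=T[:3,3]
    return o+d*(z-o[2])/d[2]
def pix(cam,P):
    m=r.camera_model(cam);T=np.array(m["T"]);c=T[:3,:3].T@(np.array(P)-T[:3,3])
    return m["cx"]+m["fx"]*c[0]/-c[2], m["cy"]-m["fy"]*c[1]/-c[2]
E
python3 - <<'E'
from h import *
for c in("top","scene"):
    snap(c,c+"0.png"); 
    find(c,["pin_wrench","socket_wrench","press","nut_top"] if c=="top" else ["pin_wrench","nut_top","press"])
print({k:r.camera_model("top")[k] for k in r.camera_model("top")})
s=r.read_state();print(s["time"],s["ee_pos"],s["eef_rot"])
E
```

```text
top spot_point pin_wrench [([0.644, -0.1531, 0.0045], 0.82)]
top look_for pin_wrench [([0.5574, -0.1584, 0.0306], 0.79)]
top spot_point socket_wrench [([0.6553, -0.3325, 0.0055], 0.72)]
top look_for socket_wrench [([0.577, -0.3192, 0.0335], 0.69)]
top spot_point press [([0.6164, 0.1986, 0.0035], 0.97)]
top look_for press [([0.7031, 0.1987, 0.0631], 0.75)]
top spot_point nut_top [([0.6125, 0.2007, 0.0636], 0.89)]
top look_for nut_top [([0.6132, 0.1927, 0.0429], 0.69)]
scene spot_point pin_wrench [([0.6455, -0.1556, 0.0039], 0.86)]
scene look_for pin_wrench [([0.5821, -0.1587, 0.0291], 0.79)]
scene spot_point nut_top [([0.6173, 0.2037, 0.063], 0.76), ([0.6478, -0.1603, 0.0041], 0.61)]
scene look_for nut_top [([0.6273, 0.1992, 0.0516], 0.69)]
scene spot_point press [([0.6164, 0.1981, 0.0002], 0.73)]
scene look_for press [([0.7688, 0.2076, 0.0602], 0.89)]
{'fx': 483.728839780019, 'fy': 483.728839780019, 'cx': 323.451903826726, 'cy': 240.22191291740972, 'T': array([[-0.02548006,  0.9986179 , -0.04596792,  0.55915348],
       [-0.99945672, -0.02448595,  0.02206114, -0.06353049],
       [ 0.02090509,  0.04650507,  0.99869928,  0.89563429],
       [ 0.        ,  0.        ,  0.        ,  1.        ]])}
0.8 [0.13993883 0.6091504  0.22257317] [ 1.12683498e-01  9.93630931e-01  3.76604568e-05 -2.71014314e-06]
```

View pics/top0.png

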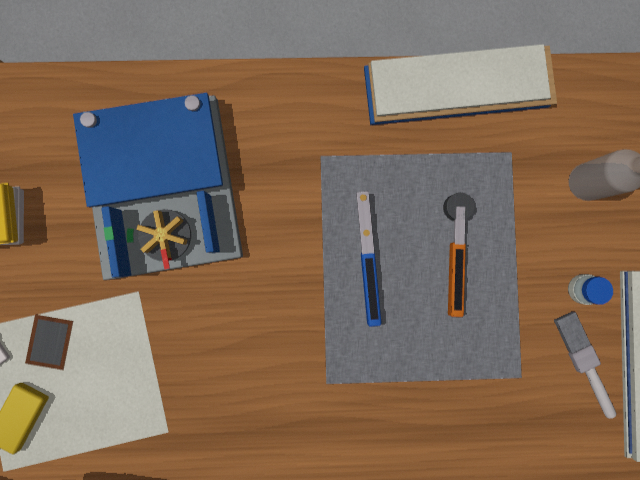

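The top view shows the pin wrench with brass dots near (363,197) and (366,233) and its blue grip running to (375,325). The nut is at about (162,237) with its red pointer at (166,260), and the green mark is on the left cheek at (108,233). The socket wrench lies to the right. I'll enlarge both areas to measure them.

```bash
python3 - <<'E'
from h import *
im=cv2.imread("pics/top0.png")
a=cv2.resize(im[90:290,65:265],(600,600),interpolation=cv2.INTER_CUBIC)
b=cv2.resize(im[180:340,340:393],(199,600),interpolation=cv2.INTER_CUBIC)
cv2.imwrite("pics/c0.png",np.hstack([a,b]))
hsv=cv2.cvtColor(im,cv2.COLOR_BGR2HSV)
def blob(lo,hi,x0,x1,y0,y1):
    m=cv2.inRange(hsv[y0:y1,x0:x1],lo,hi); n,_,st,c=cv2.connectedComponentsWithStats(m)
    return [(st[i,4],(c[i]+[x0,y0]).round(1).tolist()) for i in range(1,n) if st[i,4]>8],m
print("dots",[ (c,ray("top",*c,.029).round(4)) for _,c in blob((8,90,120),(30,255,255),352,378,185,245)[0]])
_,m=blob((100,120,60),(125,255,255),355,390,245,335)
pts=np.argwhere(m)[:,::-1]+[355,245]
rect=cv2.minAreaRect(pts.astype(np.float32));print("grip",rect,ray("top",*rect[0],.029).round(4))
print("red",[(n,c,ray("top",*c,.063).round(4)) for n,c in blob((0,150,80),(6,255,255),140,190,215,285)[0]+blob((174,150,80),(180,255,255),140,190,215,285)[0]])
print("green",[(n,c) for n,c in blob((50,100,50),(80,255,255),95,140,215,255)[0]])
E
```

```text
dots [([362.7, 197.2], array([ 0.675 , -0.1555,  0.029 ])), ([365.9, 232.4], array([ 0.6112, -0.1594,  0.029 ]))]
grip ((370.72412109375, 289.05712890625), (73.61470794677734, 14.187787055969238), 84.64418029785156) [ 0.5095 -0.165   0.029 ]
red [(np.int32(102), [164.7, 258.4], array([0.573 , 0.1901, 0.063 ]))]
green [(np.int32(107), [108.5, 233.1]), (np.int32(84), [129.6, 234.9])]
```

View pics/c0.png

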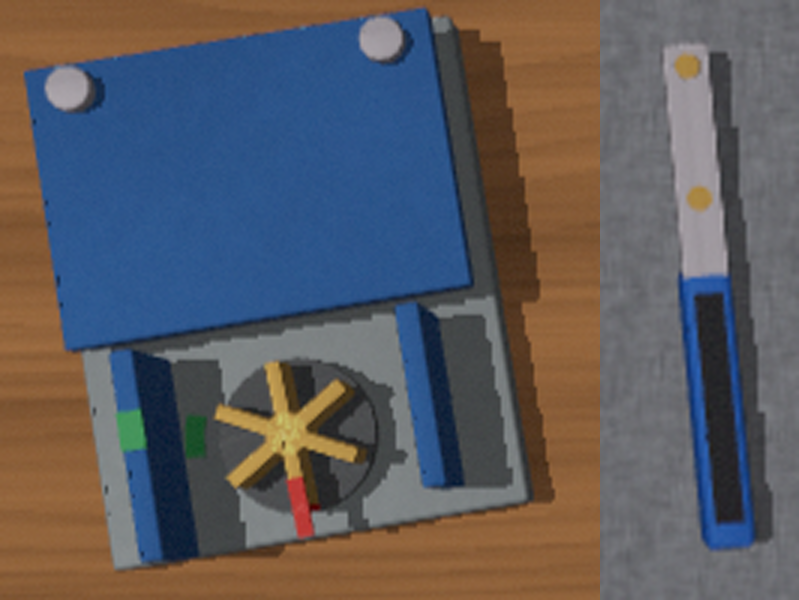

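The crop shows the pointer roughly along the press's -x at crop (303,508), and the base's bottom edge from (118,570) to (530,500). I'll turn these into press yaw and nut angle while moving the arm over.

```bash
python3 - <<'E'
from h import *
g=lambda u,v,z: ray("top",u/3+65,v/3+90,z)[:2]
ang=lambda d: np.degrees(np.arctan2(d[1],d[0])).round(2)
print("edges",ang(g(85,350,.025)-g(118,570,.025)),ang(g(118,570,.025)-g(530,500,.025))-90,
 ang(g(66,350,.071)-g(471,284,.071))-90, ang(g(26,72,.071)-g(428,10,.071))-90, ang(g(112,350,.08)-g(146,560,.08)))
print("nearcorners->origin", g(118,570,.025),g(530,500,.025), (g(118,570,.025)+g(530,500,.025))/2)
tips=[(275,365),(347,388),(363,454),(233,480),(219,412)]
print("nut", (g(275,365,.063)+g(298,478,.063))/2,(g(347,388,.063)+g(233,480,.063))/2,(g(363,454,.063)+g(219,412,.063))/2)
print("lug dirs",ang(g(275,365,.063)-g(302,520,.063)),ang(g(347,388,.063)-g(233,480,.063)),ang(g(363,454,.063)-g(219,412,.063)))
E
```

```text
edges 8.18 8.239999999999995 8.099999999999994 7.909999999999997 8.79
nearcorners->origin [0.5379822  0.30871503] [0.57331437 0.06461854] [0.55564828 0.18666678]
nut [0.62104175 0.19678378] [0.61384903 0.19478652] [0.61434409 0.19427358]
lug dirs 9.2 -51.92 -107.72
```

Call:
arm_command --xyz '[[0.04, -0.04, 0], [0.08, -0.08, 0], [0.12, -0.12, 0], [0.15, -0.15, 0], [0.18, -0.18, 0], [0.21, -0.21, 0], [0.24, -0.24, 0], [0.27, -0.27, 0], [0.3, -0.3, 0], [0.32, -0.33, 0], [0.34, -0.36, 0], [0.36, -0.4, 0], [0.36, -0.44, 0], [0.36, -0.48, 0], [0.36, -0.52, 0], [0.37, -0.56, 0], [0.37, -0.6, 0], [0.373, -0.64, 0], [0.373, -0.68, 0], [0.373, -0.72, 0]]' --rot '[[0, 0, 0], [0, 0, 0.05], [0, 0, 0.1], [0, 0, 0.15], [0, 0, 0.2], [0, 0, 0.25], [0, 0, 0.284], [0, 0, 0.284], [0, 0, 0.284], [0, 0, 0.284], [0, 0, 0.284], [0, 0, 0.284], [0, 0, 0.284], [0, 0, 0.284], [0, 0, 0.284], [0, 0, 0.284], [0, 0, 0.284], [0, 0, 0.284], [0, 0, 0.284], [0, 0, 0.284]]' --grip 0.6

```text
time: 2.47
ee_pos: [0.5125, -0.0891, 0.2229]
eef_rot: [-0.029, 1.0, 0.0, 0.0]
ft_force: [0.7, 0.5, 0.5]
width: 0.0523
grip_force: 0.0
```

Call:
arm_command --xyz '[[0, -0.03, -0.01], [0, -0.053, -0.04], [0, -0.053, -0.07], [0, -0.053, -0.07], [0, -0.053, -0.07]]' --rot '[[0, 0, 0], [0, 0, 0], [0, 0, 0], [0, 0, 0], [0, 0, 0]]'

```text
time: 2.88
ee_pos: [0.5119, -0.1396, 0.1521]
eef_rot: [-0.029, 1.0, 0.0, -0.001]
ft_force: [0.9, 0.3, 0.7]
width: 0.0523
grip_force: 0.0
```

```bash
python3 - <<'E'
from h import *
s=r.read_state();print(s["time"],s["ee_pos"],s["eef_rot"])
im=snap("wrist","w0.png"); T=r.camera_model("wrist")["T"]; print(np.round(T,3))
print(pix("wrist",[.6431,-.1575,.029]),pix("wrist",[.5135,-.1645,.029]),pix("wrist",[.5,-.1645,.029]))
find("wrist",["pin_wrench"])
E
```

```text
2.8833 [ 0.51191288 -0.13956441  0.15212298] [-2.91012047e-02  9.99575546e-01  1.87472845e-04 -1.34621370e-03]
[[-0.059 -0.961 -0.27   0.44 ]
 [ 0.998 -0.057 -0.017 -0.143]
 [ 0.001 -0.271  0.963  0.315]
 [ 0.     0.     0.     1.   ]]
(np.float64(285.0047746731289), np.float64(374.25530842163664)) (np.float64(282.22584305637184), np.float64(227.17430383136488)) (np.float64(282.86315369527125), np.float64(209.87059944220437))
wrist spot_point pin_wrench [([0.6472, -0.1545, 0.0033], 0.94)]
wrist look_for pin_wrench [([0.5196, -0.1642, 0.0294], 0.92)]
```

View pics/w0.png

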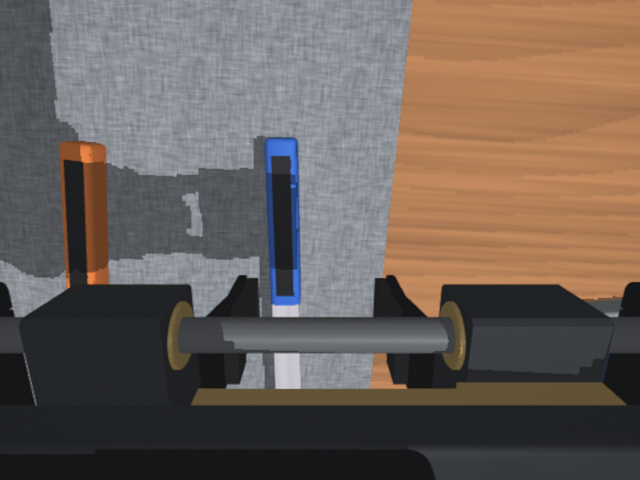

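The wrist view shows the blue grip from (282,138) to (286,304), centred between the fingers where I predicted it. Next I'll work out the along-axis position.

```bash
python3 - <<'E'
from h import *
im=cv2.imread("pics/w0.png");hsv=cv2.cvtColor(im,cv2.COLOR_BGR2HSV)
m=cv2.inRange(hsv[130:320,255:310],(105,140,80),(125,255,255))
rows=np.where(m.sum(1)>255*4)[0]+130;print(rows.min(),rows.max())
# camera pose saved at snapshot approx: recompute from printed T offset
s=r.read_state();print(s["time"],s["ee_pos"])
for v in (160,200,240,280):
    c=np.where(m[v-130])[0]+255;print(v,c.min(),c.max())
T0=np.array([[-0.059,-0.961,-0.27,0.44],[0.998,-0.057,-0.017,-0.143],[0.001,-0.271,0.963,0.315]])
M=r.camera_model("wrist")
def ry(u,v,z):
    d=T0[:,:3]@np.array([(u-M["cx"])/M["fx"],-(v-M["cy"])/M["fy"],-1]);o=T0[:,3];return o+d*(z-o[2])/d[2]
print(ry(282,rows.min()+1,.029),ry(286,rows.max(),.029),ry(281.5,160,.029),ry(285,280,.029))
E
```

```text
138 304
3.0333 [ 0.51390147 -0.13922799  0.15448851]
160 265 297
200 267 298
240 269 298
280 270 299
[ 0.44852353 -0.16668     0.029     ] [ 0.577586   -0.15884354  0.029     ] [ 0.46336104 -0.16651485  0.029     ] [ 0.55684171 -0.16043553  0.029     ]
```

Call:
arm_command --xyz '[[0, 0, 0], [0, 0, -0.03], [0, 0, -0.06], [0, 0, -0.09], [0, 0, -0.09], [0, 0, -0.09]]' --rot '[[0, 0, 0], [0, 0, 0], [0, 0, 0], [0, 0, 0], [0, 0, 0], [0, 0, 0]]'

```text
time: 3.53
ee_pos: [0.5124, -0.1398, 0.0629]
eef_rot: [-0.029, 1.0, 0.0, -0.001]
ft_force: [0.6, 0.1, 0.0]
width: 0.0523
grip_force: 0.0
```

Call:
arm_command --xyz '[[0, -0.012, 0], [0, -0.024, 0], [0, -0.024, 0], [0, -0.024, -0.02], [0, -0.024, -0.04], [0, -0.024, -0.055], [0, -0.024, -0.055], [0, -0.024, -0.055]]' --rot '[[0, 0, 0], [0, 0, 0], [0, 0, 0], [0, 0, 0], [0, 0, 0], [0, 0, 0], [0, 0, 0], [0, 0, 0]]'

```text
time: 4.2
ee_pos: [0.5133, -0.1637, 0.0088]
eef_rot: [-0.029, 1.0, 0.0, 0.0]
ft_force: [0.3, -0.0, 0.6]
width: 0.0523
grip_force: 0.0
```

Call:
arm_command --xyz '[[0, 0, 0], [0, 0, 0], [0, 0, 0], [0, 0, 0], [0, 0, 0], [0, 0, 0]]' --rot '[[0, 0, 0], [0, 0, 0], [0, 0, 0], [0, 0, 0], [0, 0, 0], [0, 0, 0]]' --grip 0 --squeeze 50

```text
time: 4.7
ee_pos: [0.5129, -0.1642, 0.008]
eef_rot: [-0.029, 1.0, -0.0, 0.0]
ft_force: [-1.4, -0.2, 4.0]
width: 0.024
grip_force: 50.0
```

Call:
arm_command --xyz '[[0, 0, 0.02], [0, 0, 0.05], [0, 0, 0.08], [0, 0.02, 0.1], [0, 0.05, 0.112], [0, 0.08, 0.112], [0, 0.11, 0.112], [0, 0.14, 0.112], [0, 0.17, 0.112], [0, 0.2, 0.112], [0, 0.225, 0.112], [0, 0.25, 0.112], [0, 0.268, 0.112], [0, 0.277, 0.112], [0, 0.277, 0.112], [0, 0.277, 0.112], [0, 0.277, 0.112]]' --rot '[[0, 0, 0], [0, 0, 0], [0, 0, 0], [0, 0, 0.06], [0, 0, 0.12], [0, 0, 0.18], [0, 0, 0.24], [0, 0, 0.3], [0, 0, 0.36], [0, 0, 0.42], [0, 0, 0.48], [0, 0, 0.54], [0, 0, 0.6], [0, 0, 0.627], [0, 0, 0.627], [0, 0, 0.627], [0, 0, 0.627]]'

```text
time: 6.12
ee_pos: [0.5127, 0.1111, 0.1194]
eef_rot: [-0.334, 0.942, -0.0, -0.0]
ft_force: [-0.2, -0.4, -2.6]
width: 0.0239
grip_force: 50.0
```

```bash
python3 - <<'E'
from h import *
s=r.read_state();print(s["time"],s["ee_pos"],s["eef_rot"],s["width"])
im=snap("top","t1.png")
find("top",["pin_wrench","nut_top","press"]);
snap("scene","s1.png");find("scene",["pin_wrench","nut_top"])
cv2.imwrite("pics/t1c.png",cv2.resize(im[150:300,80:280,::-1],(800,600),interpolation=cv2.INTER_CUBIC))
b=cv2.cvtColor(im,cv2.COLOR_RGB2HSV)
E
```

```text
6.1167 [0.51273349 0.11113087 0.11944516] [-3.34394140e-01  9.42433221e-01 -3.03010625e-04 -3.02286763e-04] 0.02388378525134496
top spot_point pin_wrench [([0.6138, 0.1959, 0.1135], 0.7)]
top look_for pin_wrench [([0.5864, 0.1718, 0.14], 0.95)]
top spot_point nut_top [([0.6174, 0.1985, 0.0639], 0.78)]
top look_for nut_top [([0.6218, 0.1883, 0.0412], 0.87)]
top spot_point press [([0.6166, 0.199, 0.0031], 0.98)]
top look_for press [([0.7168, 0.1979, 0.0666], 0.81)]
scene spot_point pin_wrench [([0.6148, 0.1933, 0.1162], 0.66)]
scene look_for pin_wrench [([0.5826, 0.1583, 0.1402], 0.97), ([0.7693, 0.2071, 0.0586], 0.62)]
scene spot_point nut_top [([0.6155, 0.1993, 0.0609], 0.96)]
scene look_for nut_top [([0.6299, 0.192, 0.0501], 0.72)]
```

View pics/t1c.png

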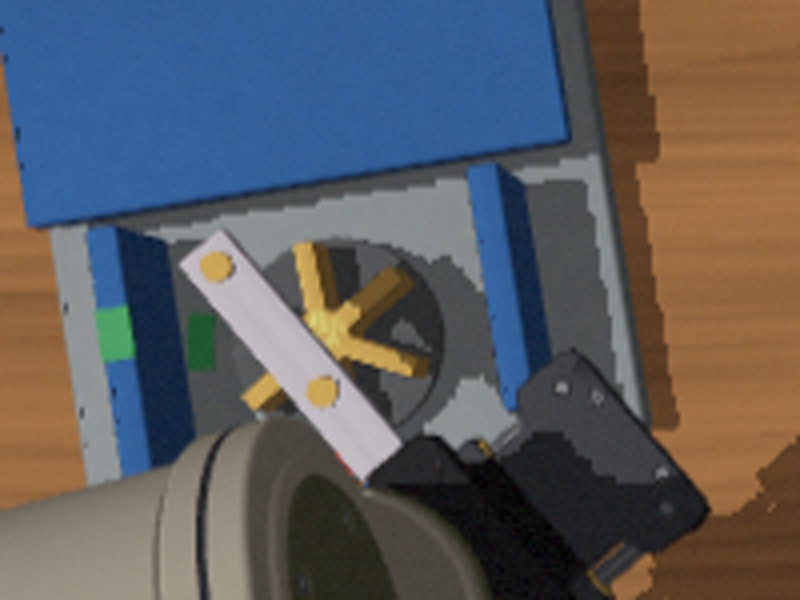

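View pics/s1.png

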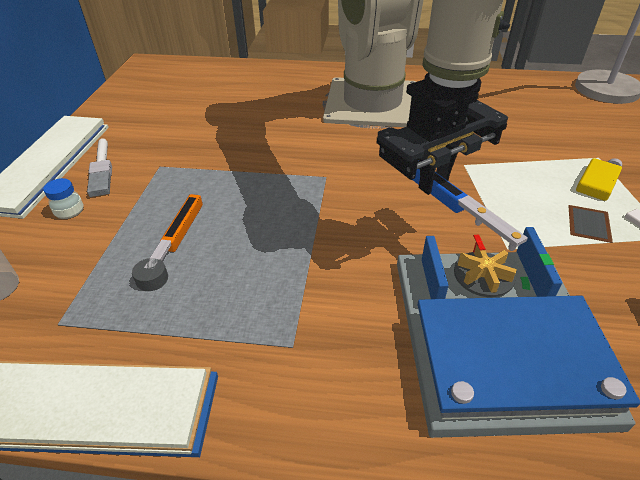

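The crop shows the dots at crop (217,266) and (323,390), with the hub near (335,330). The scene view agrees: the wrench hangs level above the nut.

```bash
python3 - <<'E'
from h import *
g=lambda u,v,z: ray("top",u/4+80,v/4+150,z)[:2]
a,b=g(217,266,.1405),g(323,390,.1405);print(a,b,(a+b)/2,np.linalg.norm(a-b),np.degrees(np.arctan2(*(a-b)[::-1])))
print("hub",g(335,328,.063))
im=cv2.imread("pics/top0.png");hsv=cv2.cvtColor(im,cv2.COLOR_BGR2HSV)
m=cv2.inRange(hsv,(12,100,110),(32,255,255));m2=np.zeros_like(m);m2[205:260,135:190]=m[205:260,135:190]
# template fit of 6-lug star at z=.063, lug tops only
best=[]
import itertools
gr=[(x,y,q) for x in np.arange(.606,.626,.001) for y in np.arange(.188,.208,.001) for q in np.radians(np.arange(-6,20,1.))]
rr=np.arange(.002,.040,.002)
def smp(x,y,q):
    A=q+np.radians([0,60,120,240,300]);tot=0
    for s in(-.0035,0,.0035):
        X=x+np.outer(np.cos(A),rr)-s*np.sin(A)[:,None];Y=y+np.outer(np.sin(A),rr)+s*np.cos(A)[:,None]
        tot+=val(X,Y)
    return tot
M=r.camera_model("top");T=np.array(M["T"])
V=hsv[:,:,2].astype(float)*(m2>0)
def val(X,Y):
    P=np.stack([X.ravel(),Y.ravel(),np.full(X.size,.063)],1)-T[:3,3];c=P@T[:3,:3]
    u=(M["cx"]+M["fx"]*c[:,0]/-c[:,2]).astype(np.float32);v=(M["cy"]-M["fy"]*c[:,1]/-c[:,2]).astype(np.float32)
    return cv2.remap(V,u[None],v[None],cv2.INTER_LINEAR).sum()
sc=sorted([(smp(*p),*p) for p in gr])[-12:]
for s in sc[::-1]: print(round(s[0]),np.round(s[1:3],4),round(np.degrees(s[3]),1))
E
```

```text
[0.63800916 0.2128305 ] [0.58880055 0.17242229] [0.61340486 0.1926264 ] 0.06367346947190998 39.39151936802027
hub [0.61828046 0.19127122]
48565 [0.615 0.198] 11.0
48144 [0.615 0.198] 10.0
47637 [0.615 0.198] 12.0
47322 [0.615 0.197] 11.0
47117 [0.615 0.197] 12.0
47104 [0.615 0.199] 10.0
46922 [0.615 0.199] 11.0
46717 [0.614 0.198] 11.0
46706 [0.616 0.198] 11.0
46646 [0.615 0.197] 10.0
46624 [0.614 0.198] 10.0
46438 [0.615 0.199] 9.0
```

Call:
arm_command --xyz '[[0.0025, 0.0005, 0], [0.0025, 0.0005, -0.02], [0.0025, 0.0005, -0.04], [0.0025, 0.0005, -0.05], [0.0025, 0.0005, -0.055], [0.0025, 0.0005, -0.06], [0.0025, 0.0005, -0.06]]' --rot '[[0, 0, 0.026], [0, 0, 0.026], [0, 0, 0.026], [0, 0, 0.026], [0, 0, 0.026], [0, 0, 0.026], [0, 0, 0.026]]'

```text
time: 7.3
ee_pos: [0.515, 0.1134, 0.0593]
eef_rot: [-0.348, 0.937, 0.0, -0.0]
ft_force: [-0.5, -0.3, -2.4]
width: 0.0239
grip_force: 50.0
```

Call:
arm_command --xyz '[[0, 0, -0.004], [0, 0, -0.008], [0, 0, -0.009], [0, 0, -0.009]]' --rot '[[0, 0, 0], [0, 0, 0], [0, 0, 0], [0, 0, 0]]'

```text
time: 7.63
ee_pos: [0.5151, 0.1134, 0.0505]
eef_rot: [-0.348, 0.937, 0.0, -0.0]
ft_force: [0.3, 0.5, -1.8]
width: 0.0235
grip_force: 50.0
```

```bash
python3 - <<'E'
import numpy as np
C=np.array([.615,.198]);P=np.array([.5151,.1134]);d=P-C;t0=np.arctan2(d[1],d[0]);R=np.hypot(*d)
for k in [4,8,12,16,20,25,30,35,40,45,50,55,60,64,67]:
    t=t0-np.radians(k);q=C+R*np.array([np.cos(t),np.sin(t)])-P;print([round(q[0],4),round(q[1],4),0],round(-np.radians(k),3))
E
```

```text
[np.float64(-0.0057), np.float64(0.0072), 0] -0.07
[np.float64(-0.0108), np.float64(0.0147), 0] -0.14
[np.float64(-0.0154), np.float64(0.0226), 0] -0.209
[np.float64(-0.0194), np.float64(0.0308), 0] -0.279
[np.float64(-0.0229), np.float64(0.0393), 0] -0.349
[np.float64(-0.0264), np.float64(0.0501), 0] -0.436
[np.float64(-0.0289), np.float64(0.0613), 0] -0.524
[np.float64(-0.0305), np.float64(0.0726), 0] -0.611
[np.float64(-0.031), np.float64(0.084), 0] -0.698
[np.float64(-0.0306), np.float64(0.0954), 0] -0.785
[np.float64(-0.0291), np.float64(0.1067), 0] -0.873
[np.float64(-0.0267), np.float64(0.1179), 0] -0.96
[np.float64(-0.0233), np.float64(0.1288), 0] -1.047
[np.float64(-0.0199), np.float64(0.1373), 0] -1.117
[np.float64(-0.017), np.float64(0.1435), 0] -1.169
```

Call:
arm_command --xyz '[[-0.0057, 0.0072, 0], [-0.0108, 0.0147, 0], [-0.0154, 0.0226, 0], [-0.0194, 0.0308, 0], [-0.0229, 0.0393, 0], [-0.0264, 0.0501, 0], [-0.0289, 0.0613, 0], [-0.0305, 0.0726, 0], [-0.031, 0.084, 0]]' --rot '[[0, 0, -0.07], [0, 0, -0.14], [0, 0, -0.209], [0, 0, -0.279], [0, 0, -0.349], [0, 0, -0.436], [0, 0, -0.524], [0, 0, -0.611], [0, 0, -0.698]]'

```text
time: 8.38
ee_pos: [0.4839, 0.1976, 0.0508]
eef_rot: [-0.004, 1.0, -0.0, -0.0]
ft_force: [1.1, -1.9, -2.6]
width: 0.0236
grip_force: 50.0
```

Call:
arm_command --xyz '[[0.0004, 0.0114, 0], [0.0019, 0.0227, 0], [0.0043, 0.0339, 0], [0.0077, 0.0448, 0], [0.0111, 0.0533, 0], [0.014, 0.0595, 0], [0.014, 0.0595, 0], [0.014, 0.0595, 0]]' --rot '[[0, 0, -0.087], [0, 0, -0.175], [0, 0, -0.262], [0, 0, -0.349], [0, 0, -0.419], [0, 0, -0.471], [0, 0, -0.471], [0, 0, -0.471]]'

```text
time: 9.05
ee_pos: [0.4981, 0.2569, 0.0506]
eef_rot: [0.226, 0.974, -0.0, 0.0]
ft_force: [-0.2, 0.2, -2.5]
width: 0.024
grip_force: 50.0
```

Call:
arm_command --xyz '[[0, 0, 0.02], [0, 0, 0.045], [0, 0, 0.06], [0, 0, 0.06], [0, 0, 0.06]]' --rot '[[0, 0, 0], [0, 0, 0], [0, 0, 0], [0, 0, 0], [0, 0, 0]]'

```text
time: 9.47
ee_pos: [0.4986, 0.2567, 0.1111]
eef_rot: [0.226, 0.974, 0.001, 0.001]
ft_force: [-0.5, -0.2, -2.5]
width: 0.0239
grip_force: 50.0
```

```bash
python3 - <<'E'
from h import *
s=r.read_state();print(s["time"],s["ee_pos"],s["eef_rot"],s["width"],s["ft_force"])
im=snap("top","t2.png")
find("top",["pin_wrench","nut_top"])
cv2.imwrite("pics/t2c.png",cv2.resize(im[150:300,80:280,::-1],(800,600),interpolation=cv2.INTER_CUBIC))
E
```

```text
9.4667 [0.49858304 0.25672936 0.11107382] [2.26492480e-01 9.74012388e-01 8.51898580e-04 5.47127410e-04] 0.023912725412836528 [-0.47259404 -0.24833673 -2.54920771]
top spot_point pin_wrench [([0.6132, 0.1985, 0.1052], 0.58)]
top look_for pin_wrench [([0.58, 0.2161, 0.1315], 0.87)]
top spot_point nut_top [([0.6142, 0.1992, 0.0609], 0.96)]
top look_for nut_top [([0.6119, 0.1837, 0.0377], 0.86), ([0.7099, 0.1984, 0.064], 0.24)]
```

View pics/t2c.png

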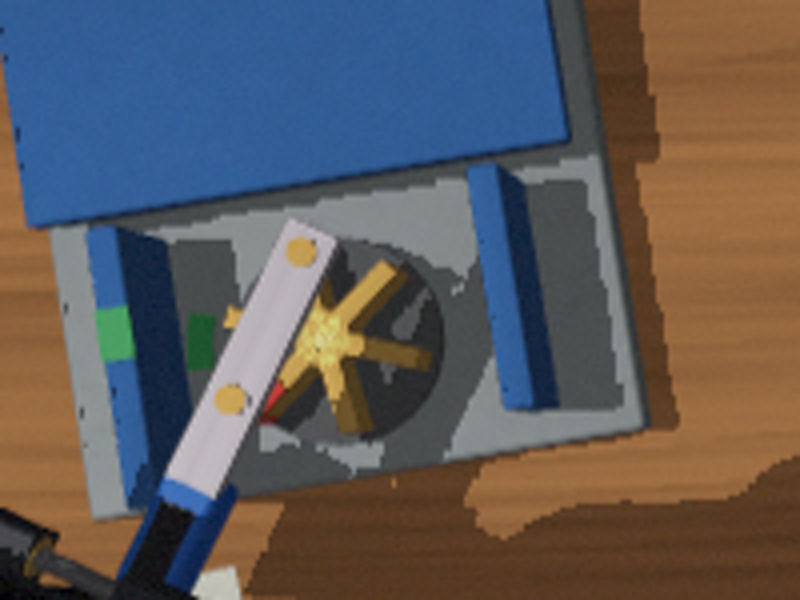

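The pointer is now at about crop (272,405), and the right-hand lugs end near (395,270), (425,355) and (352,425). I'll fit the nut angle from these.

```bash
python3 - <<'E'
from h import *
M=r.camera_model("top");T=np.array(M["T"])
def fit(f,lugs,x,y,rng):
    im=cv2.imread(f);hsv=cv2.cvtColor(im,cv2.COLOR_BGR2HSV)
    V=hsv[:,:,2].astype(float)*(cv2.inRange(hsv,(12,100,110),(32,255,255))>0)
    rr=np.arange(.010,.042,.001);o=[]
    for dg in rng:
        A=np.radians(dg+np.array(lugs));t=0
        for s in np.linspace(-.004,.004,5):
            P=np.stack([(x+np.outer(np.cos(A),rr)-s*np.sin(A)[:,None]).ravel(),(y+np.outer(np.sin(A),rr)+s*np.cos(A)[:,None]).ravel()],1)
            c=(np.c_[P,np.full(len(P),.063)]-T[:3,3])@T[:3,:3]
            t+=cv2.remap(V,(M["cx"]+M["fx"]*c[:,0]/-c[:,2]).astype(np.float32)[None],(M["cy"]-M["fy"]*c[:,1]/-c[:,2]).astype(np.float32)[None],cv2.INTER_LINEAR).sum()
        o.append((round(t),dg))
    return sorted(o)[::-1][:4]
# lug dirs as angle ccw from +x world; base angle = pointer axis +180
print(fit("pics/top0.png",[0,60,120,240,300],.615,.198,np.arange(-10,30)))
for x,y in((.615,.198),(.614,.198),(.616,.199),(.615,.197)):
    print(x,y,fit("pics/t2.png",[0,60,-60],x,y,np.arange(-115,-40)))
g=lambda u,v,z: ray("top",u/4+80,v/4+150,z)[:2]
a,b=g(302,252,.132),g(233,400,.132);print((a+b)/2,np.degrees(np.arctan2(*(a-b)[::-1])))
E
```

```text
[(127515, np.int64(11)), (126236, np.int64(10)), (125569, np.int64(12)), (122683, np.int64(9))]
0.615 0.198 [(53267, np.int64(-104)), (52959, np.int64(-103)), (52782, np.int64(-105)), (51976, np.int64(-102))]
0.614 0.198 [(51878, np.int64(-103)), (51793, np.int64(-102)), (51241, np.int64(-101)), (50994, np.int64(-104))]
0.616 0.199 [(54371, np.int64(-106)), (53936, np.int64(-107)), (53790, np.int64(-105)), (52952, np.int64(-104))]
0.615 0.197 [(50589, np.int64(-103)), (50507, np.int64(-104)), (50122, np.int64(-105)), (49891, np.int64(-102))]
[0.61486447 0.19642877] -25.438348999517707
```

Call:
arm_command --xyz '[[0.001, -0.01, 0], [0.003, -0.022, 0], [0.005, -0.034, 0], [0.007, -0.046, 0], [0.009, -0.058, 0], [0.011, -0.07, 0], [0.013, -0.082, 0], [0.015, -0.094, 0], [0.017, -0.106, 0], [0.019, -0.118, 0], [0.021, -0.13, 0], [0.023, -0.142, 0], [0.0255, -0.1526, 0], [0.0255, -0.1526, 0], [0.0255, -0.1526, 0], [0.0255, -0.1526, 0]]' --rot '[[0, 0, 0.09], [0, 0, 0.19], [0, 0, 0.29], [0, 0, 0.39], [0, 0, 0.49], [0, 0, 0.59], [0, 0, 0.69], [0, 0, 0.79], [0, 0, 0.89], [0, 0, 0.99], [0, 0, 1.09], [0, 0, 1.19], [0, 0, 1.264], [0, 0, 1.264], [0, 0, 1.264], [0, 0, 1.264]]'

```text
time: 11.05
ee_pos: [0.5233, 0.1051, 0.1102]
eef_rot: [-0.391, 0.92, 0.0, -0.0]
ft_force: [-0.2, -0.1, -2.3]
width: 0.0239
grip_force: 50.0
```

Call:
arm_command --xyz '[[0, 0, -0.02], [0, 0, -0.035], [0, 0, -0.045], [0, 0, -0.05], [0, 0, -0.05]]' --rot '[[0, 0, 0], [0, 0, 0], [0, 0, 0], [0, 0, 0], [0, 0, 0]]'

```text
time: 11.47
ee_pos: [0.5229, 0.1047, 0.0596]
eef_rot: [-0.392, 0.92, 0.0, -0.001]
ft_force: [0.3, -0.4, -3.2]
width: 0.0239
grip_force: 50.0
```

Call:
arm_command --xyz '[[0, 0, -0.004], [0, 0, -0.008], [0, 0, -0.009], [0, 0, -0.009]]' --rot '[[0, 0, 0], [0, 0, 0], [0, 0, 0], [0, 0, 0]]'

```text
time: 11.8
ee_pos: [0.5237, 0.1043, 0.0516]
eef_rot: [-0.392, 0.92, 0.0, -0.0]
ft_force: [-0.4, 0.4, -1.2]
width: 0.0233
grip_force: 50.0
```

```bash
python3 - <<'E'
import numpy as np
C=np.array([.615,.198]);P=np.array([.5236,.1043]);d=P-C;t0=np.arctan2(d[1],d[0]);R=np.hypot(*d)
for k in [4,8,12,16,20,25,30,35,40,45,50,55,58,60]:
    t=t0-np.radians(k);q=C+R*np.array([np.cos(t),np.sin(t)])-P;print([float(round(q[0],4)),float(round(q[1],4)),0],round(-np.radians(k),3))
E
```

```text
[-0.0063, 0.0066, 0] -0.07
[-0.0122, 0.0136, 0] -0.14
[-0.0175, 0.0211, 0] -0.209
[-0.0223, 0.0288, 0] -0.279
[-0.0265, 0.0369, 0] -0.349
[-0.031, 0.0474, 0] -0.436
[-0.0346, 0.0583, 0] -0.524
[-0.0372, 0.0694, 0] -0.611
[-0.0388, 0.0807, 0] -0.698
[-0.0395, 0.0921, 0] -0.785
[-0.0391, 0.1035, 0] -0.873
[-0.0378, 0.1148, 0] -0.96
[-0.0365, 0.1216, 0] -1.012
[-0.0354, 0.126, 0] -1.047
```

Call:
arm_command --xyz '[[-0.0063, 0.0066, 0], [-0.0122, 0.0136, 0], [-0.0175, 0.0211, 0], [-0.0223, 0.0288, 0], [-0.0265, 0.0369, 0], [-0.031, 0.0474, 0], [-0.0346, 0.0583, 0], [-0.0372, 0.0694, 0], [-0.0388, 0.0807, 0], [-0.0395, 0.0921, 0], [-0.0391, 0.1035, 0], [-0.0378, 0.1148, 0], [-0.0365, 0.1216, 0], [-0.0354, 0.126, 0], [-0.0354, 0.126, 0], [-0.0354, 0.126, 0], [-0.0354, 0.126, 0]]' --rot '[[0, 0, -0.07], [0, 0, -0.14], [0, 0, -0.209], [0, 0, -0.279], [0, 0, -0.349], [0, 0, -0.436], [0, 0, -0.524], [0, 0, -0.611], [0, 0, -0.698], [0, 0, -0.785], [0, 0, -0.873], [0, 0, -0.96], [0, 0, -1.012], [0, 0, -1.047], [0, 0, -1.047], [0, 0, -1.047], [0, 0, -1.047]]'

```text
time: 13.22
ee_pos: [0.4884, 0.2301, 0.0518]
eef_rot: [0.12, 0.993, 0.0, 0.0]
ft_force: [0.3, 0.6, -2.4]
width: 0.0238
grip_force: 50.0
```

```bash
python3 - <<'E'
from h import *
s=r.read_state();print(s["time"],s["ee_pos"],s["eef_rot"],s["width"],s["ft_force"])
im=snap("top","t3.png")
find("top",["pin_wrench"])
cv2.imwrite("pics/t3c.png",cv2.resize(im[150:300,80:280,::-1],(800,600),interpolation=cv2.INTER_CUBIC))
E
```

```text
13.2167 [0.48843413 0.23009229 0.05175318] [1.19627643e-01 9.92818783e-01 2.17268695e-04 2.11194422e-04] 0.023755681429889458 [ 0.31427067  0.59225564 -2.42635498]
top spot_point pin_wrench [([0.6156, 0.2013, 0.0442], 0.63)]
top look_for pin_wrench [([0.5765, 0.2059, 0.0708], 0.68)]
```

View pics/t3c.png

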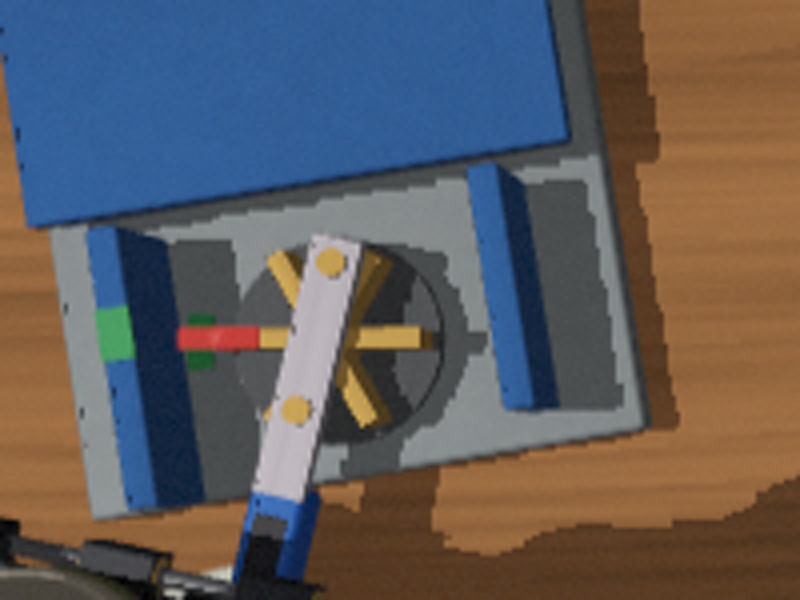

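The red pointer at crop (180–260,338) lies straight over the green marks. I'll lift the wrench off and take it back.

Call:
arm_command --xyz '[[0, 0, 0.015], [0, 0, 0.04], [0, 0, 0.06], [0, -0.02, 0.065], [0, -0.05, 0.065], [0.003, -0.08, 0.065], [0.006, -0.11, 0.065], [0.009, -0.14, 0.065], [0.012, -0.17, 0.065], [0.015, -0.2, 0.065], [0.018, -0.23, 0.065], [0.021, -0.26, 0.065], [0.024, -0.29, 0.065], [0.0247, -0.32, 0.065], [0.0247, -0.35, 0.065], [0.0247, -0.375, 0.06], [0.0247, -0.3945, 0.04], [0.0247, -0.3945, 0.02], [0.0247, -0.3945, 0], [0.0247, -0.3945, 0]]' --rot '[[0, 0, 0], [0, 0, 0], [0, 0, 0], [0, 0, 0], [0, 0, 0.03], [0, 0, 0.06], [0, 0, 0.09], [0, 0, 0.12], [0, 0, 0.15], [0, 0, 0.18], [0, 0, 0.21], [0, 0, 0.24], [0, 0, 0.27], [0, 0, 0.297], [0, 0, 0.297], [0, 0, 0.297], [0, 0, 0.297], [0, 0, 0.297], [0, 0, 0.297], [0, 0, 0.297]]'

```text
time: 15.03
ee_pos: [0.5105, -0.1641, 0.0484]
eef_rot: [-0.028, 1.0, 0.0, -0.003]
ft_force: [-0.1, 0.3, -2.9]
width: 0.0238
grip_force: 50.0
```

Call:
arm_command --xyz '[[0, 0, 0], [0, 0, -0.015], [0, 0, -0.03], [0, 0, -0.038], [0, 0, -0.042], [0, 0, -0.042], [0, 0, -0.042]]' --rot '[[0, 0, 0], [0, 0, 0], [0, 0, 0], [0, 0, 0], [0, 0, 0], [0, 0, 0], [0, 0, 0]]'

```text
time: 15.62
ee_pos: [0.5135, -0.1643, 0.0104]
eef_rot: [-0.028, 1.0, -0.0, 0.0]
ft_force: [-0.0, -0.3, -2.3]
width: 0.0237
grip_force: 50.0
```

Still carrying the weight, so I'll lower a bit more and then open.

Call:
arm_command --xyz '[[0, 0, -0.001], [0, 0, -0.002], [0, 0, -0.002], [0, 0, -0.002]]' --rot '[[0, 0, 0], [0, 0, 0], [0, 0, 0], [0, 0, 0]]'

```text
time: 15.95
ee_pos: [0.5134, -0.1642, 0.008]
eef_rot: [-0.028, 1.0, 0.0, 0.0]
ft_force: [-0.3, -0.2, -0.1]
width: 0.0236
grip_force: 50.0
```

Call:
arm_command --xyz '[[0, 0, 0], [0, 0, 0], [0, 0, 0], [0, 0, 0], [0, 0, 0], [0, 0, 0.02], [0, 0, 0.05], [0, 0, 0.08], [0, 0, 0.12], [0, 0, 0.15], [0, 0, 0.15]]' --rot '[[0, 0, 0], [0, 0, 0], [0, 0, 0], [0, 0, 0], [0, 0, 0], [0, 0, 0], [0, 0, 0], [0, 0, 0], [0, 0, 0], [0, 0, 0], [0, 0, 0]]' --grip 0.6

```text
time: 16.87
ee_pos: [0.5158, -0.1654, 0.1636]
eef_rot: [-0.028, 1.0, -0.0, 0.004]
ft_force: [1.6, -0.5, 0.1]
width: 0.052
grip_force: 0.0
```

```bash
python3 - <<'E'
from h import *
s=r.read_state();print(s["time"],s["ee_pos"],s["width"],s["ft_force"])
im=snap("top","t4.png")
find("top",["pin_wrench","socket_wrench"])
snap("scene","s4.png");find("scene",["pin_wrench"])
E
```

```text
16.8667 [ 0.51575058 -0.16535468  0.16357931] 0.05195161868301013 [ 1.64254834 -0.494223    0.13124256]
top spot_point pin_wrench [([0.6411, -0.1549, 0.0057], 0.67)]
top look_for pin_wrench [([0.6087, -0.159, 0.0312], 0.92)]
top spot_point socket_wrench [([0.6563, -0.3295, 0.0083], 0.9)]
top look_for socket_wrench [([0.6362, -0.3253, 0.0307], 0.86)]
scene spot_point pin_wrench [([0.6473, -0.1578, 0.0034], 0.6), ([0.6187, 0.1978, 0.0008], 0.32)]
scene look_for pin_wrench [([0.584, -0.1561, 0.0329], 0.8)]
```

View pics/s4.png

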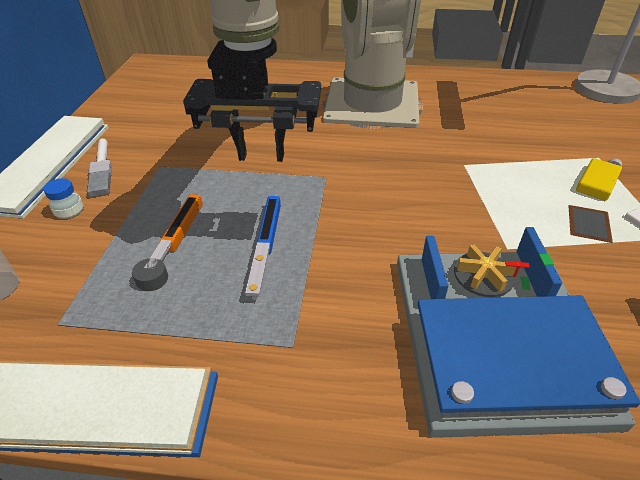

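View pics/t4.png

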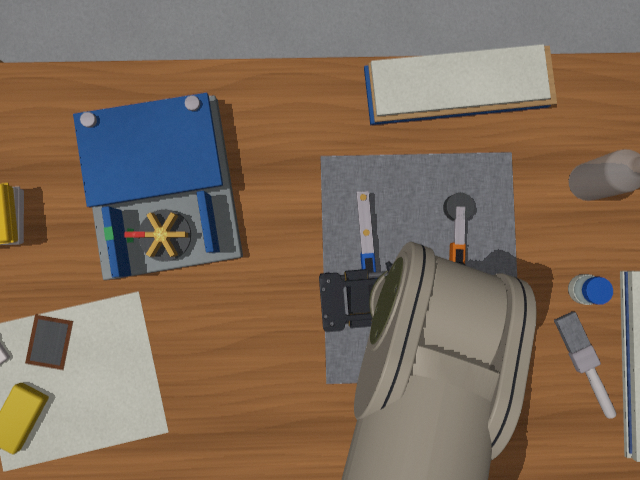

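In both views the wrench lies flat where it started, with its dots at (363,197) and (366,232) in the top picture. The pointer at (135,235) is aimed at the green mark at (108,233), and the gripper is clear of everything.

```bash
python3 -c "
from bench import r
print(r.close_job())"
```

```text
the job is handed in; nothing more can be done
None
```

The job is handed in at about 17 s on the robot clock: two wrench strokes brought the red pointer to the green mark, and the pin wrench lies flat on the mat where it was found; `close_job()` returned no verdict, so I only have the final pictures to go by.

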